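# Clearing the watchmaker's bench: pots and hand tools into their trays

### The arm

A 6-joint arm with a two-finger parallel gripper is mounted at the origin on the work surface. World frame = base frame: x ahead of the robot, y to its left, z up, the work surface at z = 0. Lengths are in m, angles in rad, forces in N, time in s.
With the tool pointing down it reaches from about 0.4 to 0.925 m from the base axis. Payload 12.5 kg.
Tool frame: the origin (TCP) lies on the centre line of the jaws, within the pads' length; the fingertips stand 19 mm ahead of it and the grasp point (between the pads) is the TCP; z points along the fingers, y is the line along which they close (so a half turn about z gives the same grasp; the last joint's range is limited). The gripper opens to 95 mm and grips with 3 to 60 N. Pads are 20 mm wide; open, the fingers measure 119 mm over their backs; the gripper's body (75 mm by 180 mm) begins 59 mm behind the grasp point.
Start: joints at [1.097, 0.491, 1.559, -0, 1.092, -0.106], TCP at [0.225, 0.583, 0.234] pointing down, gripper open.
Joint ranges: [-3.1, 3.1], [-0.84, 2.19], [0.05, 2.79], [-1.13, 4.28], [0.06, 2.93], [-2.69, 2.69]. Speed limits (rad/s): [2.22, 2.22, 2.79, 3.14, 3.14, 3.14].

### API

Orientations are given as a 3x3 rotation matrix whose columns are the frame's x, y, z axes.
In Python, from bench import sensors, eyes, ticket gives the robot as it stands. The module is installed in compiled form; this text tells all that it offers.
- The arm moves only by the shell command python3 -m crank 'ROWS'. ROWS is JSON, a list of rows, each a list of 3 entries, a list of its own where there are three numbers: the opening, from -1 (shut) to 1 (fully open), then the shift along the tool's x, y, z each as a share of 20 cm, from -1 to 1, then the turn, a rotation vector about the tool's x, y, z each as a share of 90 degrees, from -1 to 1. A call has 1 to 5 rows; each row is the pose to reach, as a shift and turn from the pose commanded when the call began, along the tool's axes at that moment; what a row does not reach only later rows make up. A row lasts 1/8 s, in which the tool goes at most 62.5 mm and 10.7 degrees, less where a joint would pass 70% of its speed; a pose out of reach is approached as far as the arm can. A call with a number of a shift or a turn outside -1 to 1 is refused whole. A call with a gripper value outside its range is refused whole. The fingers move at their own pace and stop on an object; the grip force is fixed at half the most. Time passes only in rows, so rows that repeat a pose let the fingers close. It gives the time, the measured TCP pose, the force, the opening and the grip force at its end, in the units of the state.
- sensors.read_state(): the state, without advancing time (a new reading comes with each control period).
- eyes.snapshot(name): name is "scene" or "top" or "wrist"; returns the picture (400x640x3 uint8, blue, green, red); there is no depth.
- eyes.camera_model(name): a dict with "fov_y" (degrees; the focal length in pixels is half the picture's height over the tangent of half this angle, whatever the lens; pixels are square), "cx", "cy" (the principal point, pixels), "T" (4x4, takes a point from camera to world coordinates); the wrist camera has in their place "T_tool_cam" (4x4, takes a point from camera to tool coordinates, whose origin is the TCP and whose axes are the flange's). Camera axes: x right, y down, z forward; pixel columns grow to the right and rows downward; lengths in m; the calibration is good to about 2 mm. The wrist camera is an equidistant fisheye: a pixel r from the principal point sees the ray r / f radians off the axis. A picture is of the moment at which its call begins: read the wrist's pose just before it. camera_model takes no time and is no camera call.
- ticket.finish_job(): hands the job in; it is judged then, once.
The state is a dict: "time_s": time; "joints": joint angles; "joint_vel": joint speeds; "joint_torque": joint torques, N m; "eef_pos": TCP position; "ee_rot": TCP orientation; "ft_force": force on the tool from outside, world axes, zero at the start; "moment": the same for the moment, N m; "opening": opening from 0.0 (shut) to 1.0 (fully open); "gripper_force": force on a finger pad.
Only numpy, scipy, OpenCV 4.12 (cv2) and the standard library are available. Lean on these libraries where they do the work, as an engineer would, in place of code of your own. Each camera call takes 0.05 s, during which the arm holds its last target. There are 200 camera calls.

### The job

Clear the watchmaker's bench: put both hand tools in the wooden tray and the red-lidded parts pot upright in the free compartment of the black tray, beside the blue-lidded one that stays there. The red-lidded pot has fallen over: first stand it on its base on the white sheet and let go of it, then pick it up again and put it away. Do not drop the pot, and leave the loupe, movement holder and oil bottle alone.

Things in the scene. Friction and masses are not known exactly. Their poses are not given: they have to be found in the camera images.
- lying_pot: Octagonal jar, 46 mm across flats, 74 mm tall: an amber body 60 mm tall, then a round red lid 44 mm across, 14 mm high; about 0.14 kg. Origin: centre of its base; own z runs base to lid; a flat's normal lies along own x and every 45 deg from it. Starts lying on a flat on the white sheet, lid roughly towards the robot, axis 23 mm above the sheet.
- stored_pot: Octagonal jar, 46 mm across flats, 74 mm tall: an amber body 60 mm tall, then a round blue lid 44 mm across, 14 mm high; about 0.14 kg. Origin: centre of its base; own z runs base to lid; a flat's normal lies along own x and every 45 deg from it. Starts already upright in the black tray, in the compartment on its +x side; it stays there.
- screwdriver: Hand tool lying flat, 150 mm long: blue octagonal handle 85 mm long and 16 mm across flats, then a thin steel shaft 65 mm long. Origin: on the underside below the middle of the handle; own x runs along the tool from handle to blade. About 50 g.
- burnisher: Hand tool lying flat, 165 mm long: pale wooden octagonal handle 95 mm long and 20 mm across flats, brass ferrule, then a steel shank 70 mm long. Origin: on the underside below the middle of the handle; own x runs along the tool from handle to blade. About 50 g.
- screwdriver_butt (a point): Centre of the screwdriver's handle end, 42.5 mm from its origin along -x, 8 mm up.
- screwdriver_tip (a point): Blade tip of the screwdriver, 107.5 mm from its origin along +x, 8 mm up.
- burnisher_butt (a point): Centre of the burnisher's handle end, 47.5 mm from its origin along -x, 10 mm up.
- burnisher_tip (a point): Tip of the burnisher, 117.5 mm from its origin along +x, 10 mm up.
- tool_tray: Fixed open tray of pale wood for the hand tools, 210 (its x) x 150 (its y) x 30 mm high, walls and floor 5 mm thick. Origin: centre of its underside, on the bench.
- pot_tray: Fixed black tray for the pots, 160 (its x) x 88 (its y) x 38 mm high, walls and floor 4 mm thick; a 4 mm full-height wall makes two compartments, each 74 (x) x 80 (y) mm, centred 39 mm either side of the tray's centre along its x. Origin: centre of its underside, on the bench.
- sheet: Fixed white sheet on the bench, 320 (x) x 400 (y) x 2 mm thick. Origin: centre of its underside, on the bench.
- loupe: Bystander: black eyeglass loupe standing on end, 42 mm across, 44 mm tall. Origin: centre of its underside.
- movement_holder: Bystander: grey block 65 x 50 x 14 mm with a brass watch movement on it, 22 mm high. Origin: centre of its underside.
- oil_bottle: Bystander: green glass bottle with a black cap, 36 mm across, 62 mm tall. Origin: centre of its underside.

How it is judged:
By the outcome, as a careful person would: the job done as asked, in the order asked, and still so for the second after the job is handed in, with the robot touching nothing.
It also fails if it takes over 72 s, if anything falls off the work surface, if the arm or the gripper's body presses on something with over 40 N, if the wrist force passes 120 N, or if a joint passes its speed limit or range.

## Working session

There is one attempt and no reset: what is moved stays moved. The work goes in short steps, Python scripts to look and compute and a shell command to move; the robot and the scene stay as the last step left them, time stands still between calls to the robot, and variables do not carry over. Pictures are saved under pics/ and viewed, at most 10 in all, crops included, and the job is handed in when it is done.

```bash
mkdir -p pics
python3 - <<'E'
from bench import sensors, eyes
import cv2,json
s=sensors.read_state(); print(s)
for n in ("top","scene"):
    cv2.imwrite(f"pics/{n}0.png",eyes.snapshot(n)); m=eyes.camera_model(n); print(n,m)
print(eyes.camera_model("wrist"))
E
```

```text
{'time_s': 0.0, 'joints': array([ 1.09741097e+00,  4.91550735e-01,  1.55946789e+00,  2.51380343e-05,
        1.09168819e+00, -1.05608901e-01]), 'joint_vel': array([-7.57083377e-04, -1.25346494e-03, -7.30023190e-05, -3.43753070e-04,
       -3.28948366e-04,  4.53550269e-04]), 'joint_torque': array([ 2.88718649e-03, -6.12657523e+01, -2.58189923e+01,  6.93963538e-02,
        4.80601320e-02, -1.14614941e-04]), 'eef_pos': array([0.22458734, 0.58300937, 0.23306087]), 'ee_rot': array([[-9.33124900e-01,  3.59552003e-01, -5.27801938e-04],
       [ 3.59552363e-01,  9.33124394e-01, -9.81465190e-04],
       [ 1.39617088e-04, -1.10560204e-03, -9.99999379e-01]]), 'ft_force': array([-0.1834071 ,  0.19223851,  0.68101632]), 'moment': array([-0.00856544, -0.03036847,  0.02350545]), 'gripper_force': 0.0, 'opening': 0.9987286195681659}
top {'fov_y': 42.27588272080946, 'cx': 315.6962657160907, 'cy': 204.63356191471732, 'T': array([[-1.67903703e-02, -9.84297185e-01,  1.75718908e-01,
         3.76637863e-01],
       [-9.99851726e-01,  1.72007610e-02,  8.12547001e-04,
        -2.85008536e-03],
       [-3.82
[... 230 characters left out ...]
6086264176115, 'T': array([[ 0.77106629,  0.3717859 , -0.5169449 ,  1.25093527],
       [ 0.63667272, -0.43710757,  0.63528326, -0.75754942],
       [ 0.01022883, -0.81897022, -0.57374485,  0.72711717],
       [ 0.        ,  0.        ,  0.        ,  1.        ]])}
{'fov_y': 65.70646984690485, 'cx': 316.041895208456, 'cy': 203.63457106685024, 'T_tool_cam': array([[-3.13472493e-04, -9.56464409e-01, -2.91848823e-01,
         8.29782005e-02],
       [ 9.99999584e-01, -5.49868503e-04,  7.27970352e-04,
        -1.09856372e-04],
       [-8.56756208e-04, -2.91848474e-01,  9.56464184e-01,
        -1.50249681e-01],
       [ 0.00000000e+00,  0.00000000e+00,  0.00000000e+00,
         1.00000000e+00]])}
```

View pics/top0.png

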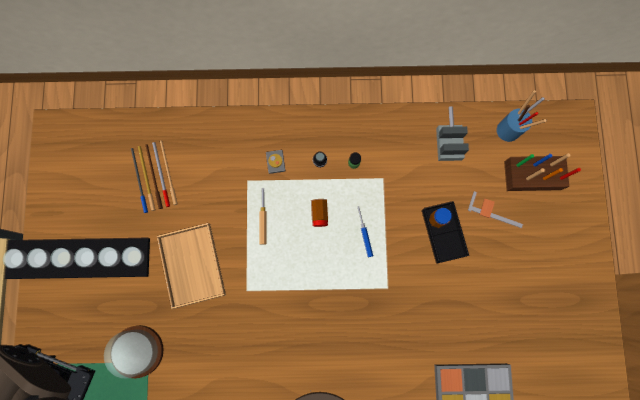

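View pics/scene0.png

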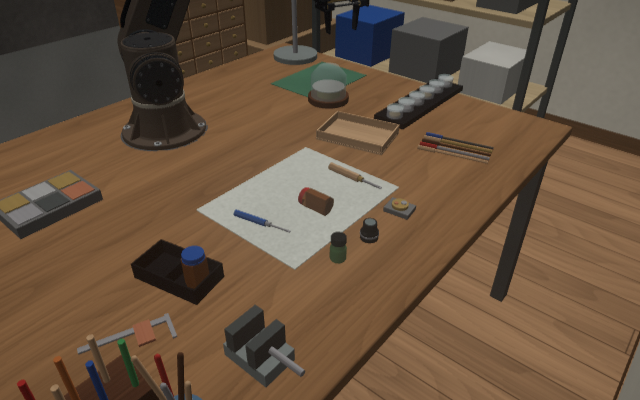

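Top view: sheet spans cols 247–387, rows 179–290. Burnisher handle is at (263,226) with its tip up at (263,190). Pot is at (319,212) with the red lid at row 224. Screwdriver handle is at (367,242), tip (360,207). Wooden tray is centred at about (191,265), black tray at about (445,232) with the blue pot in its far half. The scene view agrees with this.

```bash
cat > h.py <<'E'
import numpy as np, cv2
from bench import sensors, eyes
def rays(n,px,st=None):
    m=eyes.camera_model(n); px=np.atleast_2d(np.asarray(px,float))
    f=200/np.tan(np.radians(m["fov_y"]/2)); d=(px-[m["cx"],m["cy"]])/f
    if n=="wrist":
        r=np.linalg.norm(d,axis=1,keepdims=True); d3=np.c_[d*np.sinc(r/np.pi),np.cos(r)]
        B=np.eye(4);B[:3,:3]=st["ee_rot"];B[:3,3]=st["eef_pos"];T=B@m["T_tool_cam"]
    else: d3=np.c_[d,np.ones(len(d))];T=m["T"]
    return T[:3,3],d3@T[:3,:3].T
def plane(n,px,z,st=None):
    o,d=rays(n,px,st); return o+d*((z-o[2])/d[:,2:])
def mask(im,lo,hi,roi=None):
    m=cv2.inRange(cv2.cvtColor(im,cv2.COLOR_BGR2HSV),np.array(lo),np.array(hi))
    if roi: k=np.zeros_like(m);a,b,c,d=roi;k[b:d,a:c]=1;m*=k
    return m
def blob(m):
    c,_=cv2.findContours(m,cv2.RETR_EXTERNAL,cv2.CHAIN_APPROX_NONE)
    return max(c,key=cv2.contourArea)
def view(name,st_name):
    st=sensors.read_state(); im=eyes.snapshot("wrist"); cv2.imwrite("pics/"+name+".png",im); return st,im
def axis(P):
    P=P[:,:2]; r=cv2.minAreaRect(P.astype(np.float32)*1000); b=cv2.boxPoints(r)/1000
    e=[b[1]-b[0],b[2]-b[1]]; l=max(e,key=np.linalg.norm); return np.array(r[0])/1000,np.degrees(np.arctan2(l[1],l[0])),sorted(np.array(r[1]))
E
python3 - <<'E'
from h import *
np.set_printoptions(precision=4,suppress=True)
im=cv2.imread("pics/top0.png")
def go(lbl,lo,hi,roi,z):
    m=mask(im,lo,hi,roi); c=blob(m).reshape(-1,2); print(lbl,c.min(0),c.max(0),*axis(plane("top",c,z)))
go("pot",(0,120,40),(20,255,255),(300,190,340,235),.025)
go("red",(0,200,150),(3,255,255),(300,190,340,235),.025)
go("blue drv",(100,120,60),(125,255,255),(340,190,390,270),.01)
go("blue lid",(100,120,60),(125,255,255),(420,190,470,240),.078)
go("burn",(8,60,100),(25,255,255),(252,184,275,255),.012)
go("ttray?",(0,0,0),(179,255,95),(150,215,235,315),.03)
go("ptray",(0,0,0),(179,255,60),(415,195,475,270),.038)
go("sheet",(0,0,150),(179,60,255),(240,170,395,300),.002)
for t in [[(158,233),(208,224),(224,295),(173,307)]]: print(plane("top",t,.03))
print("drv tip",plane("top",[(359.5,207)],.01),"burn tip",plane("top",[(263,189)],.012))
print(plane("top",[(275,161),(320,158),(355,159)],.03))
E
```

```text
pot [312 199] [327 226] [ 0.6146 -0.0121] -0.89014405 [np.float64(42.92918014526367), np.float64(78.28677368164062)]
red [313 220] [323 225] [ 0.5865 -0.0076] -83.80512 [np.float64(13.212858200073242), np.float64(28.663822174072266)]
blue drv [362 228] [372 256] [ 0.5297 -0.1457] 12.044285 [np.float64(13.95468807220459), np.float64(83.1236801147461)]
blue lid [435 208] [451 223] [ 0.5916 -0.3515] 89.00038 [np.float64(41.7823600769043), np.float64(44.69904708862305)]
burn [259 207] [266 244] [0.5819 0.153 ] -0.98489445 [np.float64(20.229145050048828), np.float64(107.30189514160156)]
ttray? [159 238] [173 306] [0.4539 0.4192] 13.415799 [np.float64(3.4559402465820312), np.float64(195.10081481933594)]
ptray [422 202] [468 262] [ 0.5516 -0.3634] 12.414817 [np.float64(94.06259155273438), np.float64(157.73619079589844)]
sheet [247 178] [387 290] [ 0.5581 -0.0007] -89.93968 [np.float64(319.9443054199219), np.float64(399.3273010253906)]
[[0.5627 0.4468 0.03  ]
 [0.586  0.3054 0.03  ]
 [0.3863 0.257  0.03  ]
 [0.356  0.3977 0.03  ]]
drv tip [[ 0.631  -0.1283  0.01  ]] burn tip [[0.6887 0.151  0.012 ]]
[[ 0.7673  0.1144  0.03  ]
 [ 0.774  -0.0165  0.03  ]
 [ 0.7692 -0.118   0.03  ]]
```

```bash
python3 -m crank '[[1,[-0.73,-0.62,-0.08],[0,0,0]],[1,[-0.73,-0.62,-0.08],[0,0,0]],[1,[-0.73,-0.62,-0.08],[0,0,0]],[1,[-0.73,-0.62,-0.08],[0,0,0]]]'
python3 -m crank '[[1,[-0.73,-0.62,-0.08],[0,0,0]],[1,[-0.73,-0.62,-0.08],[0,0,0]],[1,[-0.73,-0.62,-0.08],[0,0,0]],[1,[-0.73,-0.62,-0.08],[0,0,0]]]'
python3 -m crank '[[1,[-0.73,-0.62,-0.08],[0,0,-0.23]],[1,[-0.73,-0.62,-0.08],[0,0,-0.23]],[1,[-0.73,-0.62,-0.08],[0,0,-0.23]],[1,[-0.73,-0.62,-0.08],[0,0,-0.23]],[1,[-0.73,-0.62,-0.08],[0,0,-0.23]]]'
python3 - <<'E'
from h import *
st,im=view("w1",0); print(st["joints"],st["eef_pos"],st["time_s"])
E
```

```text
time_s: 0.6
eef_pos: [0.3177, 0.4124, 0.25]
ee_rot: [[-0.932, 0.363, 0.0], [0.363, 0.932, -0.0], [-0.0, -0.0, -1.0]]
ft_force: [0.1, 0.9, -0.5]
opening: 0.998
gripper_force: 0.0
time_s: 1.1
eef_pos: [0.4095, 0.2447, 0.2658]
ee_rot: [[-0.932, 0.363, 0.0], [0.363, 0.932, 0.0], [-0.0, 0.0, -1.0]]
ft_force: [0.3, 1.0, 0.5]
opening: 1.002
gripper_force: 0.0
time_s: 1.72
eef_pos: [0.5001, 0.0787, 0.2812]
ee_rot: [[-1.0, 0.008, -0.001], [0.008, 1.0, 0.0], [0.001, 0.0, -1.0]]
ft_force: [-0.1, 0.1, -0.0]
opening: 1.001
gripper_force: 0.0
[ 2.54105148e-02  2.71570244e-01  1.77897120e+00  3.72781507e-04
  1.09158937e+00 -1.53782345e+00] [0.50014156 0.07871654 0.28119547] 1.725
```

View pics/w1.png

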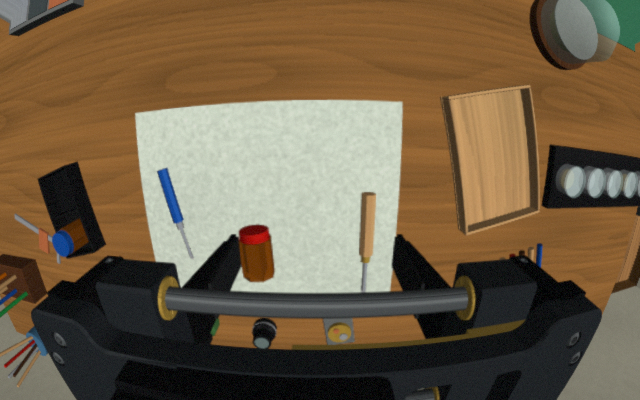

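Wrist view (robot side at the top): screwdriver handle runs (162,170)–(178,222) with its tip at (192,257). Pot is at (257,253) with the red lid at (255,234). Burnisher handle runs (369,193)–(367,260). Tray interior corners are about (444,98), (530,87), (538,212) and (466,234).

```bash
cat >> h.py <<'E'
from scipy.spatial.transform import Rotation as Ro
def target(yaw,tilt=0):   # tool x at yaw deg, pointing down, then pitched by tilt about world y-ish (own y): + leans fingertips away from tool x
    return Ro.from_euler("z",yaw,degrees=True).as_matrix()@np.diag([1,-1,-1.])@Ro.from_euler("y",-tilt,degrees=True).as_matrix()
def plan(*steps):  # steps: (pos,R) chained from the present pose
    s=sensors.read_state(); p,R=s["eef_pos"],s["ee_rot"]
    for q,Q in steps:
        q=np.array(q); print("shift",np.round(R.T@(q-p)/.2,3),"turn",np.round(Ro.from_matrix(R.T@Q).as_rotvec(degrees=True)/90,3)); p,R=q,Q
E
python3 - <<'E'
from h import *
import json
np.set_printoptions(precision=4,suppress=True)
im=cv2.imread("pics/w1.png"); st=sensors.read_state()
def go(lbl,lo,hi,roi,z):
    m=mask(im,lo,hi,roi); c=blob(m).reshape(-1,2); P=plane("wrist",c,z,st); print(lbl,c.min(0),c.max(0),*axis(P)); return P
go("drv",(100,120,60),(125,255,255),(150,160,195,235),.012)
P=go("burn",(8,60,100),(25,255,255),(350,185,385,290),.014); 
P=go("pot",(0,120,20),(20,255,255),(235,215,280,290),.03);
go("red",(0,200,120),(3,255,255),(235,215,280,290),.03);
print("tips",plane("wrist",[(192,258),(365,290)],.01,st))
print("tray",plane("wrist",[(443.5,97),(530,86),(541,211),(466,235)],.03,st))
print("ptray",plane("wrist",[(38,179),(78,162),(105,241)],.038,st))
E
```

```text
drv [158 169] [182 222] [ 0.5308 -0.1422] 11.966525 [np.float64(17.333045959472656), np.float64(85.07890319824219)]
burn [359 192] [375 262] [0.5826 0.1539] 0.08063326 [np.float64(20.59184455871582), np.float64(110.54242706298828)]
pot [238 225] [273 281] [ 0.6156 -0.01  ] 2.1927018 [np.float64(49.96577453613281), np.float64(91.31600952148438)]
red [244 230] [268 243] [ 0.5896 -0.0065] -75.88162 [np.float64(16.389005661010742), np.float64(37.63267517089844)]
tips [[ 0.6352 -0.1211  0.01  ]
 [ 0.6916  0.1576  0.01  ]]
tray [[0.3902 0.2522 0.03  ]
 [0.3559 0.4036 0.03  ]
 [0.5547 0.4562 0.03  ]
 [0.5909 0.3087 0.03  ]]
ptray [[ 0.4865 -0.42    0.038 ]
 [ 0.4641 -0.3008  0.038 ]
 [ 0.5988 -0.2717  0.038 ]]
```

Run:
```python
from h import *
plan(((.575,.1535,.10),target(181)),((.575,.1535,.024),target(181)),((.575,.1535,.114),target(181)),((.50,.265,.114),target(187)),((.4317,.3759,.10),target(193.9)),((.4317,.3759,.029),target(193.9)))
```

```text
shift [-0.375  0.373  0.906] turn [ 0.    -0.001 -0.015]
shift [0.   0.   0.38] turn [0. 0. 0.]
shift [ 0.    0.   -0.45] turn [0. 0. 0.]
shift [0.365 0.564 0.   ] turn [ 0.     0.    -0.067]
shift [0.271 0.592 0.07 ] turn [ 0.     0.    -0.077]
shift [0.    0.    0.355] turn [0. 0. 0.]
```

```bash
python3 -m crank '[[1,[-0.375,0.37,0.905],[0,0,-0.015]],[1,[-0.375,0.37,0.905],[0,0,-0.015]],[1,[-0.375,0.37,0.905],[0,0,-0.015]],[1,[-0.375,0.37,0.905],[0,0,-0.015]],[1,[-0.375,0.37,0.905],[0,0,-0.015]]]' | head -3
python3 -m crank '[[1,[0,0,0.25],[0,0,0]],[1,[0,0,0.38],[0,0,0]],[1,[0,0,0.38],[0,0,0]],[-1,[0,0,0.38],[0,0,0]],[-1,[0,0,0.38],[0,0,0]]]'
python3 -m crank '[[-1,[0,0,0],[0,0,0]],[-1,[0,0,0],[0,0,0]],[-1,[0,0,0],[0,0,0]],[-1,[0,0,0],[0,0,0]]]'
```

```text
time_s: 2.4
eef_pos: [0.5744, 0.1533, 0.1001]
ee_rot: [[-1.0, -0.019, -0.002], [-0.019, 1.0, -0.0], [0.002, -0.0, -1.0]]
time_s: 3.02
eef_pos: [0.5759, 0.1522, 0.0266]
ee_rot: [[-1.0, -0.017, 0.003], [-0.017, 1.0, 0.0], [-0.003, 0.0, -1.0]]
ft_force: [0.1, -0.5, 0.8]
opening: 0.845
gripper_force: 0.0
time_s: 3.52
eef_pos: [0.5751, 0.1522, 0.0246]
ee_rot: [[-1.0, -0.017, -0.0], [-0.017, 1.0, 0.0], [0.0, 0.0, -1.0]]
ft_force: [-0.9, 0.0, -0.3]
opening: 0.426
gripper_force: 0.0
```

```bash
python3 -m crank '[[-1,[0,0,0],[0,0,0]],[-1,[0,0,0],[0,0,0]],[-1,[0,0,0],[0,0,0]],[-1,[0,0,0],[0,0,0]]]' | tail -2
python3 -m crank '[[-1,[0,0,-0.25],[0,0,0]],[-1,[0,0,-0.45],[0,0,0]],[-1,[0,0,-0.45],[0,0,0]]]'
python3 -m crank '[[-1,[0.365,0.565,0],[0,0,-0.067]],[-1,[0.365,0.565,0],[0,0,-0.067]],[-1,[0.365,0.565,0],[0,0,-0.067]]]'|tail -2
python3 -m crank '[[-1,[0.27,0.59,0.07],[0,0,-0.077]],[-1,[0.27,0.59,0.07],[0,0,-0.077]],[-1,[0.27,0.59,0.07],[0,0,-0.077]],[-1,[0.27,0.59,0.07],[0,0,-0.077]]]'
python3 - <<'E'
from h import *
plan(((.4317,.3759,.029),target(193.9)))
st,im=view("w2",0)
E
```

```text
opening: 0.205
gripper_force: 30.0
time_s: 4.4
eef_pos: [0.5763, 0.1524, 0.1175]
ee_rot: [[-1.0, -0.017, 0.005], [-0.017, 1.0, 0.001], [-0.005, 0.001, -1.0]]
ft_force: [-0.3, 1.0, -1.3]
opening: 0.208
gripper_force: 30.0
opening: 0.207
gripper_force: 30.0
time_s: 5.28
eef_pos: [0.4324, 0.3741, 0.1]
ee_rot: [[-0.97, -0.241, -0.001], [-0.241, 0.97, -0.001], [0.001, -0.0, -1.0]]
ft_force: [-0.3, 0.3, -0.6]
opening: 0.202
gripper_force: 30.0
shift [0.001 0.01  0.355] turn [-0.    -0.     0.001]
```

View pics/w2.png

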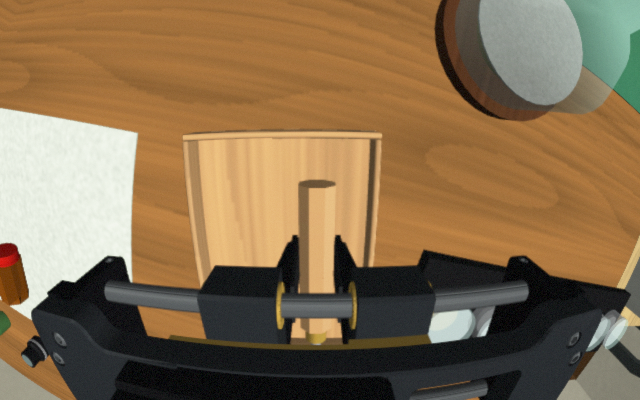

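The burnisher is held level along the tray's axis over the wooden tray (handle (318,183)–(318,340)), clear of both side walls. I'll lower and release it.

```bash
python3 -m crank '[[-1,[0,0.01,0.2],[0,0,0]],[-1,[0,0.01,0.35],[0,0,0]],[-1,[0,0.01,0.35],[0,0,0]],[-0.16,[0,0.01,0.35],[0,0,0]],[-0.16,[0,0.01,0.35],[0,0,0]]]'
python3 -m crank '[[-0.16,[0,0,0],[0,0,0]],[-0.16,[0,0,-0.25],[0,0,0]],[-0.16,[0,0,-0.45],[0,0,0]],[-0.16,[0,0,-0.45],[0,0,0]]]'
python3 - <<'E'
from h import *
# screwdriver origin from handle centre
plan(((.475,.205,.12),target(192)),((.502,.035,.12),target(192)),((.5305,-.1425,.10),target(192)),((.5305,-.1425,.022),target(192)))
E
```

```text
time_s: 5.95
eef_pos: [0.4325, 0.3763, 0.0319]
ee_rot: [[-0.971, -0.24, 0.002], [-0.24, 0.971, 0.001], [-0.002, 0.001, -1.0]]
ft_force: [-0.2, -0.6, 0.8]
opening: 0.363
gripper_force: 0.0
time_s: 6.45
eef_pos: [0.4327, 0.3771, 0.1239]
ee_rot: [[-0.97, -0.241, 0.005], [-0.241, 0.97, 0.003], [-0.005, 0.002, -1.0]]
ft_force: [1.1, 0.1, 0.7]
opening: 0.421
gripper_force: 0.0
shift [ 0.002 -0.886  0.017] turn [0.001 0.003 0.022]
shift [ 0.045 -0.859  0.   ] turn [0. 0. 0.]
shift [ 0.045 -0.898  0.1  ] turn [0. 0. 0.]
shift [0.   0.   0.39] turn [0. 0. 0.]
```

```bash
python3 -m crank '[[-0.16,[0,-0.885,0.02],[0,0,0.02]],[-0.16,[0,-0.885,0.02],[0,0,0.02]],[-0.16,[0,-0.885,0.02],[0,0,0.02]],[-0.16,[0,-0.885,0.02],[0,0,0.02]]]'|sed -n 2p
python3 -m crank '[[-0.16,[0.045,-0.86,0],[0,0,0]],[-0.16,[0.045,-0.86,0],[0,0,0]],[-0.16,[0.045,-0.86,0],[0,0,0]]]'|sed -n 2p
python3 -m crank '[[-0.16,[0.045,-0.9,0.1],[0,0,0]],[-0.16,[0.045,-0.9,0.1],[0,0,0]],[-0.16,[0.045,-0.9,0.1],[0,0,0]],[-0.16,[0.045,-0.9,0.1],[0,0,0]]]'
python3 - <<'E'
from h import *
st,im=view("w3",0)
plan(((.5305,-.1425,.022),target(192)))
c=blob(mask(im,(100,120,60),(125,255,255),(200,100,420,300))).reshape(-1,2); print(c.min(0),c.max(0),axis(plane("wrist",c,.012,st)))
E
```

```text
eef_pos: [0.4747, 0.2018, 0.116]
eef_pos: [0.5018, 0.0334, 0.1162]
time_s: 7.82
eef_pos: [0.5312, -0.1456, 0.0955]
ee_rot: [[-0.978, -0.207, -0.0], [-0.207, 0.978, 0.0], [0.0, 0.0, -1.0]]
ft_force: [-0.6, 0.5, 0.4]
opening: 0.421
gripper_force: 0.0
shift [-0.001  0.006  0.369] turn [ 0.001 -0.001  0.   ]
[308 164] [326 267] (array([ 0.53190149, -0.14456464]), np.float32(11.466241), [np.float64(14.47691822052002), np.float64(88.31649017333984)])
```

View pics/w3.png

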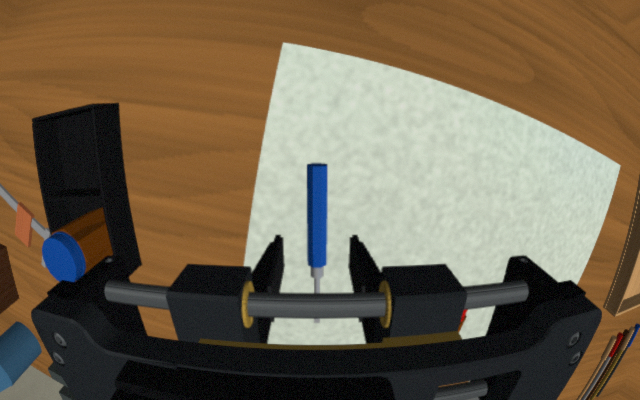

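The screwdriver handle (308–326, 164–267) lies midway between the two fingers (cols 282 and 350), so I'll grasp it.

```bash
python3 -m crank '[[-0.16,[0,0,0.2],[0,0,0]],[-0.16,[0,0,0.365],[0,0,0]],[-0.3,[0,0,0.365],[0,0,0]],[-1,[0,0,0.365],[0,0,0]],[-1,[0,0,0.365],[0,0,0]]]'
python3 -m crank '[[-1,[0,0,0],[0,0,0]],[-1,[0,0,0],[0,0,0]],[-1,[0,0,0],[0,0,0]]]'|tail -2
python3 -m crank '[[-1,[0,0,-0.25],[0,0,0]],[-1,[0,0,-0.45],[0,0,0]],[-1,[0,0,-0.45],[0,0,0]]]'
python3 - <<'E'
from h import *
# origin offset u=-32.5, v=-30 in tray
c=np.array([.4729,.3552]);a=np.radians(13.9);u=np.array([np.cos(a),np.sin(a)]);v=np.array([-u[1],u[0]])
g=c-.0325*u-.030*v; print(g)
plan(((.512,.02,.114),target(192)),((.48,.17,.114),target(193)),((*g,.10),target(193.9)),((*g,.0255),target(193.9)))
E
```

```text
time_s: 8.5
eef_pos: [0.5309, -0.1424, 0.0238]
ee_rot: [[-0.977, -0.211, 0.0], [-0.211, 0.977, 0.0], [-0.0, 0.0, -1.0]]
ft_force: [1.3, -0.3, -0.4]
opening: 0.198
gripper_force: 0.1
opening: 0.167
gripper_force: 30.0
time_s: 9.25
eef_pos: [0.5318, -0.1439, 0.1162]
ee_rot: [[-0.978, -0.21, 0.005], [-0.21, 0.978, -0.002], [-0.004, -0.003, -1.0]]
ft_force: [-0.3, -0.5, -2.4]
opening: 0.161
gripper_force: 30.0
[0.44855856 0.31827109]
shift [-0.075  0.822  0.009] turn [-0.002  0.003  0.001]
shift [0.001 0.767 0.   ] turn [ 0.     0.    -0.011]
shift [-0.014  0.758  0.07 ] turn [ 0.    0.   -0.01]
shift [0.    0.    0.372] turn [0. 0. 0.]
```

```bash
python3 -m crank '[[-1,[-0.075,0.82,0],[0,0,0]],[-1,[-0.075,0.82,0],[0,0,0]],[-1,[-0.075,0.82,0],[0,0,0]]]'|sed -n 2p
python3 -m crank '[[-1,[0,0.77,0],[0,0,-0.01]],[-1,[0,0.77,0],[0,0,-0.01]],[-1,[0,0.77,0],[0,0,-0.01]]]'|sed -n 2p
python3 -m crank '[[-1,[-0.015,0.76,0.07],[0,0,-0.01]],[-1,[-0.015,0.76,0.07],[0,0,-0.01]],[-1,[-0.015,0.76,0.07],[0,0,-0.01]],[-1,[-0.015,0.76,0.07],[0,0,-0.01]],[-1,[-0.015,0.76,0.07],[0,0,-0.01]]]'
python3 - <<'E'
from h import *
plan(((.4486,.3183,.027),target(193.9)))
E
```

```text
eef_pos: [0.5099, 0.0222, 0.1126]
eef_pos: [0.4772, 0.173, 0.1126]
time_s: 10.62
eef_pos: [0.4471, 0.3186, 0.099]
ee_rot: [[-0.971, -0.241, -0.001], [-0.241, 0.971, -0.001], [0.001, -0.0, -1.0]]
ft_force: [0.1, 0.2, -0.3]
opening: 0.167
gripper_force: 30.0
shift [-0.007 -0.003  0.36 ] turn [-0.    -0.001  0.   ]
```

```bash
python3 -m crank '[[-1,[0,0,0.2],[0,0,0]],[-1,[0,0,0.36],[0,0,0]],[-1,[0,0,0.36],[0,0,0]],[-0.25,[0,0,0.36],[0,0,0]],[-0.25,[0,0,0.36],[0,0,0]]]'
python3 -m crank '[[-0.25,[0,0,0],[0,0,0]],[-0.25,[0,0,-0.25],[0,0,0]],[-0.25,[0,0,-0.55],[0,0,0]],[-0.25,[0,0,-0.55],[0,0,0]]]'
python3 - <<'E'
from h import *
plan(((.47,.15,.15),target(185)),((.50,-.01,.15),target(171)))
E
```

```text
time_s: 11.25
eef_pos: [0.4476, 0.319, 0.0281]
ee_rot: [[-0.971, -0.24, 0.001], [-0.24, 0.971, 0.0], [-0.001, 0.0, -1.0]]
ft_force: [0.2, 1.8, -0.3]
opening: 0.317
gripper_force: 0.0
time_s: 11.75
eef_pos: [0.4486, 0.3203, 0.1419]
ee_rot: [[-0.97, -0.241, 0.007], [-0.241, 0.97, 0.004], [-0.007, 0.002, -1.0]]
ft_force: [0.2, 0.9, -0.4]
opening: 0.376
gripper_force: 0.0
shift [ 0.101 -0.852 -0.043] turn [0.002 0.005 0.099]
shift [-0.08 -0.81  0.  ] turn [0.    0.    0.156]
```

```bash
python3 -m crank '[[-0.25,[0.1,-0.85,-0.04],[0,0,0.1]],[-0.25,[0.1,-0.85,-0.04],[0,0,0.1]],[-0.25,[0.1,-0.85,-0.04],[0,0,0.1]]]'|sed -n 2p
python3 -m crank '[[0.4,[-0.08,-0.81,0],[0,0,0.155]],[0.4,[-0.08,-0.81,0],[0,0,0.155]],[0.4,[-0.08,-0.81,0],[0,0,0.155]],[0.4,[-0.08,-0.81,0],[0,0,0.155]],[0.4,[-0.08,-0.81,0],[0,0,0.155]]]'
python3 - <<'E'
from h import *
st,im=view("w4",0)
print(st["joints"])
E
```

```text
eef_pos: [0.4684, 0.1476, 0.1453]
time_s: 12.75
eef_pos: [0.4982, -0.01, 0.1452]
ee_rot: [[-0.988, 0.157, -0.001], [0.157, 0.988, 0.0], [0.001, 0.0, -1.0]]
ft_force: [-0.9, 1.2, 0.4]
opening: 0.699
gripper_force: 0.0
[-1.52859581e-01  4.34058214e-01  1.96130387e+00  2.78519729e-04
  7.47252731e-01 -1.56628351e+00]
```

View pics/w4.png

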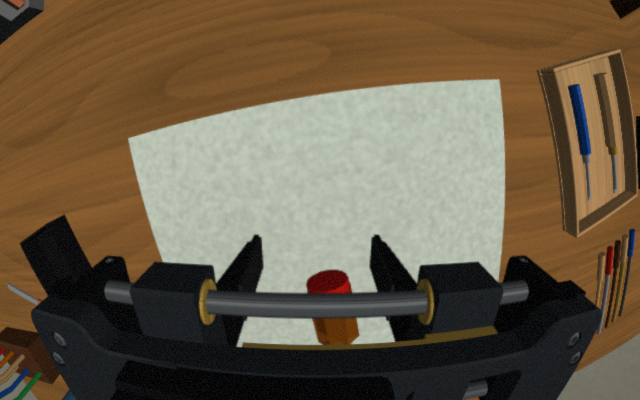

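Both tools lie in the wooden tray: screwdriver at (582,140), burnisher at (608,130). The pot is ahead at (330,305), slightly skewed, so I need its axis.

Run:
```python
from h import *
np.set_printoptions(precision=4,suppress=True)
class S(dict):pass
st1=dict(eef_pos=np.array([0.50014156,0.07871654,0.28119547]),ee_rot=np.array([[-1,.008,-.001],[.008,1,0],[.001,0,-1.]]))
def mid(n,im,roi,rows,st=None):
    m=mask(im,(0,120,20),(20,255,255),roi); P=[]
    k=np.zeros_like(m); cv2.drawContours(k,[blob(m)],-1,255,-1)
    for r in range(*rows):
        c=np.where(k[r])[0]; P.append(((c[0]+c[-1])/2,r))
    W=plane(n,P,.025,st); s,i=np.polyfit(W[:,0],W[:,1],1); c=blob(m).reshape(-1,2);E=plane(n,c,.025,st)
    print(n,"angle",np.degrees(np.arctan(s)),"y at .61",s*.61+i,"x range z.025",E[:,0].min(),E[:,0].max(), "axis x", W[0],W[-1])
mid("wrist",cv2.imread("pics/w1.png"),(235,215,280,290),(232,275),st1)
mid("top",cv2.imread("pics/top0.png"),(300,190,340,235),(202,223))
st=sensors.read_state()
mid("wrist",cv2.imread("pics/w4.png"),(300,260,370,350),(322,340),st)
im=cv2.imread("pics/w4.png"); c=blob(mask(im,(0,200,120),(4,255,255),(300,260,370,350))).reshape(-1,2); print(c.min(0),c.max(0),plane("wrist",[(c[c[:,1].argmin()])],.03,st),plane("wrist",[((c[:,0].min()+c[:,0].max())/2,285)],.025,st))
im=cv2.imread("pics/w1.png"); k=cv2.resize(im[205:300,220:295],None,fx=6,fy=6,interpolation=cv2.INTER_CUBIC); cv2.imwrite("pics/c1.png",k)
```

```text
wrist angle 0.8399808123657418 y at .61 -0.01120039096224946 x range z.025 0.5719952136978367 0.6650007057280098 axis x [ 0.5828 -0.0108  0.025 ] [ 0.6521 -0.0106  0.025 ]
top angle 1.9730889983245086 y at .61 -0.01189423360519451 x range z.025 0.5753835561613748 0.6537911282367288 axis x [ 0.645  -0.0113  0.025 ] [ 0.5869 -0.0131  0.025 ]
wrist angle -2.4639906824597775 y at .61 -0.008448926000378103 x range z.025 0.6254168711507013 0.6718750534462352 axis x [ 0.635  -0.0101  0.025 ] [ 0.6606 -0.0127  0.025 ]
[327 279] [349 292] [[0.5784 0.009  0.03  ]] [[ 0.587  -0.0008  0.025 ]]
```

View pics/c1.png

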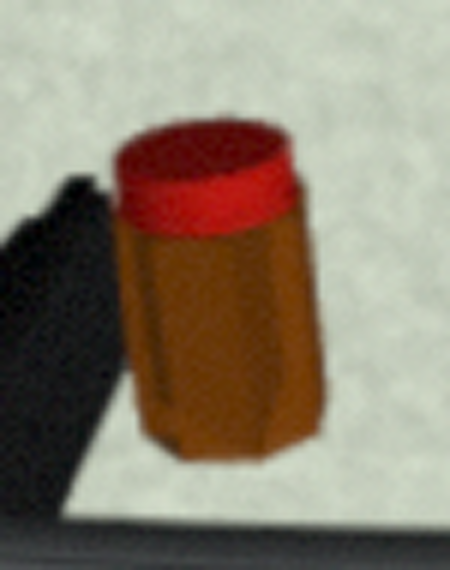

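The close crop (6x from (220,205)) shows the lid face centred at (203,150), the body's left edge from (117,215) to (143,430) and its right edge from (305,185) to (325,405). The axis is therefore skewed.

Run:
```python
from h import *
np.set_printoptions(precision=4,suppress=True)
st1=dict(eef_pos=np.array([0.50014156,0.07871654,0.28119547]),ee_rot=np.array([[-1,.008,-.001],[.008,1,0],[.001,0,-1.]]))
f=lambda a,z=.025:plane("wrist",np.array(a)/6+[220,205],z,st1)
W=f([(211,200),(234,418),(203,150)]); print(W); d=W[1]-W[0]; print(np.degrees(np.arctan2(d[1],d[0])))
# tangent-plane bisector
def n(a,b):
    o,r=rays("wrist",np.array([a,b])/6+[220,205],st1); v=np.cross(*r); return o,v/np.linalg.norm(v)
o,n1=n((117,215),(143,430)); o,n2=n((305,185),(325,405)); b=n1+n2  # consistent orientation
t=np.array([b[1],-b[0]]); t=t/np.linalg.norm(t)*np.sign(t[0]); print("bisector angle",np.degrees(np.arctan2(t[1],t[0])), "y at x=.61", (b@o-b[2]*.025-b[0]*.61)/b[1])
print("base floor verts",f([(182,460),(262,460)],.012))
print(f([(143,432),(322,430)],.035))
im=cv2.imread("pics/top0.png"); k=cv2.resize(im[190:236,300:340],None,fx=12,fy=12,interpolation=cv2.INTER_CUBIC)
im=cv2.imread("pics/scene0.png"); k2=cv2.resize(im[180:222,290:342],None,fx=12,fy=12,interpolation=cv2.INTER_CUBIC)
cv2.imwrite("pics/c2.png",cv2.resize(np.hstack([k[:504],k2[:504]]),None,fx=.7,fy=.7))
```

```text
[[ 0.5927 -0.0098  0.025 ]
 [ 0.6532 -0.0091  0.025 ]
 [ 0.5797 -0.0108  0.025 ]]
0.6470309258073113
bisector angle 0.6658079318921375 y at x=.61 -0.009638814544512523
base floor verts [[ 0.6742 -0.0274  0.012 ]
 [ 0.6736 -0.0055  0.012 ]]
[[ 0.6522 -0.0308  0.035 ]
 [ 0.6505  0.0149  0.035 ]]
```

View pics/c2.png

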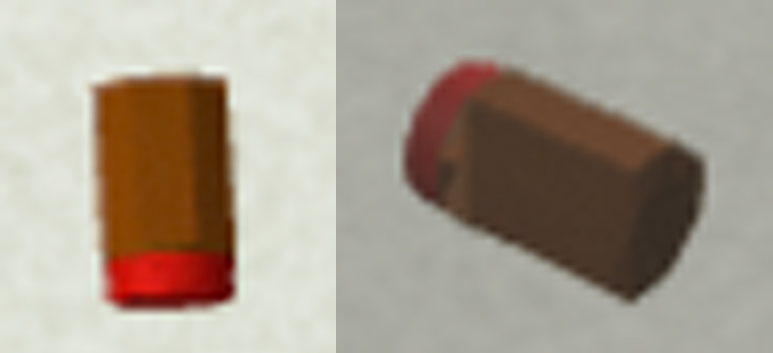

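The top crop shows the pot nearly parallel to world x, with the lid centre about 1 px right of the base centre. I take the axis angle as about 1.3°, x 0.579–0.653, y about -0.0105.

The plan:
1. Grasp the pot from above.
2. Turn it 90° so the lid faces +y.
3. Lay it down and regrasp it with the tool leaning.
4. Tip it upright, so the tool ends up coming from the side, clear of the sheet.

```bash
python3 - <<'E'
from h import *
plan(((.612,-.0105,.12),target(181.3)),((.612,-.0105,.027),target(181.3)),((.612,-.0105,.077),target(181.3)))
E
python3 -m crank '[[0.5,[-0.57,-0.09,0.12],[0,0,-0.115]],[0.5,[-0.57,-0.09,0.12],[0,0,-0.115]],[0.5,[-0.57,-0.09,0.12],[0,0,-0.115]],[0.5,[-0.57,-0.09,0.12],[0,0,-0.115]]]'|sed -n 2,3p
python3 - <<'E'
from h import *
plan(((.612,-.0105,.027),target(181.3)))
E
```

```text
shift [-0.563  0.084  0.126] turn [ 0.    -0.    -0.114]
shift [0.    0.    0.465] turn [0. 0. 0.]
shift [ 0.    0.   -0.25] turn [0. 0. 0.]
eef_pos: [0.6075, -0.0447, 0.1212]
ee_rot: [[-1.0, -0.025, -0.002], [-0.025, 1.0, 0.0], [0.002, 0.0, -1.0]]
shift [-0.027  0.17   0.471] turn [ 0.    -0.001  0.001]
```

```bash
python3 -m crank '[[0.5,[-0.03,0.17,0],[0,0,0]],[0.5,[-0.03,0.17,0],[0,0,0]],[0.5,[-0.03,0.17,0.25],[0,0,0]],[0.5,[-0.03,0.17,0.47],[0,0,0]],[0.5,[-0.03,0.17,0.47],[0,0,0]]]'
python3 -m crank '[[-1,[0,0,0],[0,0,0]],[-1,[0,0,0],[0,0,0]],[-1,[0,0,0],[0,0,0]],[-1,[0,0,0],[0,0,0]],[-1,[0,0,0],[0,0,0]]]'
python3 -c "
from h import *
print(sensors.read_state()['joints'])"
```

```text
time_s: 13.92
eef_pos: [0.6116, -0.0116, 0.0257]
ee_rot: [[-1.0, -0.024, -0.005], [-0.024, 1.0, 0.001], [0.005, 0.001, -1.0]]
ft_force: [-0.0, 0.0, -0.1]
opening: 0.749
gripper_force: 0.0
time_s: 14.55
eef_pos: [0.6141, -0.0119, 0.029]
ee_rot: [[-1.0, -0.023, 0.002], [-0.023, 1.0, -0.0], [-0.002, -0.0, -1.0]]
ft_force: [-1.9, 0.0, 7.5]
opening: 0.48
gripper_force: 29.9
[-1.26903338e-01  7.32431015e-01  1.74944804e+00  1.45070871e-04
  6.57942289e-01 -1.72122970e+00]
```

```bash
python3 - <<'E'
from h import *
plan(((.614,-.012,.10),target(181.3)),((.59,.02,.10),target(135)),((.56,.06,.10),target(90)),((.56,.06,.029),target(90)))
E
python3 -m crank '[[-1,[0,0,-0.25],[0,0,0]],[-1,[0,0,-0.35],[0,0,0]],[-1,[0,0,-0.35],[0,0,0]]]'
```

```text
shift [-0.    -0.001 -0.355] turn [-0.     0.001  0.   ]
shift [0.116 0.163 0.   ] turn [0.    0.    0.514]
shift [0.247 0.035 0.   ] turn [0.  0.  0.5]
shift [0.    0.    0.355] turn [0. 0. 0.]
time_s: 14.92
eef_pos: [0.6142, -0.012, 0.0993]
ee_rot: [[-1.0, -0.023, 0.003], [-0.023, 1.0, -0.0], [-0.003, -0.0, -1.0]]
ft_force: [-1.0, -0.5, -2.1]
opening: 0.485
gripper_force: 29.9
```

```bash
python3 -m crank '[[-1,[0.12,0.16,0],[0,0,0.515]],[-1,[0.12,0.16,0],[0,0,0.515]],[-1,[0.12,0.16,0],[0,0,0.515]],[-1,[0.12,0.16,0],[0,0,0.515]],[-1,[0.12,0.16,0],[0,0,0.515]]]'|sed -n 2,3p
python3 -m crank '[[-1,[0.25,0.035,0],[0,0,0.5]],[-1,[0.25,0.035,0],[0,0,0.5]],[-1,[0.25,0.035,0],[0,0,0.5]],[-1,[0.25,0.035,0],[0,0,0.5]],[-1,[0.25,0.035,0],[0,0,0.5]]]'
python3 -c "
from h import *
plan(((.56,.06,.0295),target(90)))
s=sensors.read_state();print(s['joints'])"
```

```text
eef_pos: [0.5883, 0.0196, 0.0963]
ee_rot: [[-0.704, 0.71, -0.002], [0.71, 0.704, 0.0], [0.001, -0.001, -1.0]]
time_s: 16.18
eef_pos: [0.558, 0.0599, 0.0966]
ee_rot: [[0.001, 1.0, -0.002], [1.0, -0.001, 0.0], [0.0, -0.002, -1.0]]
ft_force: [-0.1, -0.2, -0.7]
opening: 0.482
gripper_force: 29.9
shift [0.001 0.01  0.336] turn [-0.001 -0.    -0.   ]
[-1.08472410e-02  5.78376888e-01  1.84810751e+00  9.91879820e-05
  7.16669356e-01 -1.02851906e-02]
```

```bash
python3 -m crank '[[-1,[0,0,0.2],[0,0,0]],[-1,[0,0,0.32],[0,0,0]],[-1,[0,0,0.335],[0,0,0]],[-1,[0,0,0.335],[0,0,0]]]'
python3 -m crank '[[0.5,[0,0,0],[0,0,0]],[0.5,[0,0,0],[0,0,0]],[0.5,[0,0,0],[0,0,0]],[0.5,[0,0,-0.3],[0,0,0]],[0.5,[0,0,-0.35],[0,0,0]]]'
python3 - <<'E'
from h import *
# pot base y: laid with TCP ~ .041 from base
for th in (-35,35): print(th,target(90,th)[:,2])
plan(((.56,.065,.11),target(90,35)),((.56,.065,.11),target(90,-35)))
E
```

```text
time_s: 16.68
eef_pos: [0.5584, 0.0598, 0.0305]
ee_rot: [[-0.001, 1.0, -0.001], [1.0, 0.001, 0.0], [0.0, -0.001, -1.0]]
ft_force: [-0.6, -0.1, -1.4]
opening: 0.487
gripper_force: 29.9
time_s: 17.3
eef_pos: [0.5598, 0.0599, 0.1037]
ee_rot: [[0.0, 1.0, 0.005], [1.0, -0.0, 0.0], [0.0, 0.005, -1.0]]
ft_force: [0.6, 0.5, 0.2]
opening: 0.748
gripper_force: 0.0
-35 [ 1.27359553e-16  5.73576436e-01 -8.19152044e-01]
35 [-1.27359553e-16 -5.73576436e-01 -8.19152044e-01]
shift [ 0.026  0.001 -0.031] turn [ 0.003 -0.389 -0.001]
shift [0. 0. 0.] turn [0.    0.778 0.   ]
```

```bash
python3 -m crank '[[0.5,[0.025,0,-0.03],[0,-0.39,0]],[0.5,[0.025,0,-0.03],[0,-0.39,0]],[0.5,[0.025,0,-0.03],[0,-0.39,0]],[0.5,[0.025,0,-0.03],[0,-0.39,0]],[0.5,[0.025,0,-0.03],[0,-0.39,0]]]'
python3 - <<'E'
from h import *
st,im=view("w5",0)
print(st["joints"])
c=blob(mask(im,(0,120,30),(20,255,255),(200,180,440,390))).reshape(-1,2);print(c.min(0),c.max(0))
plan(((.5595,.065,.029),target(90,35)))
E
```

```text
time_s: 17.92
eef_pos: [0.5581, 0.0657, 0.1056]
ee_rot: [[-0.002, 1.0, -0.001], [0.818, 0.002, -0.575], [-0.575, -0.002, -0.818]]
ft_force: [0.6, 0.6, 0.9]
opening: 0.748
gripper_force: 0.0
[ 0.25069637  0.66988983  1.78044659 -0.7220277   1.00115344  0.74469789]
[231 316] [401 349]
shift [0.22  0.007 0.316] turn [-0.     0.     0.001]
```

View pics/w5.png

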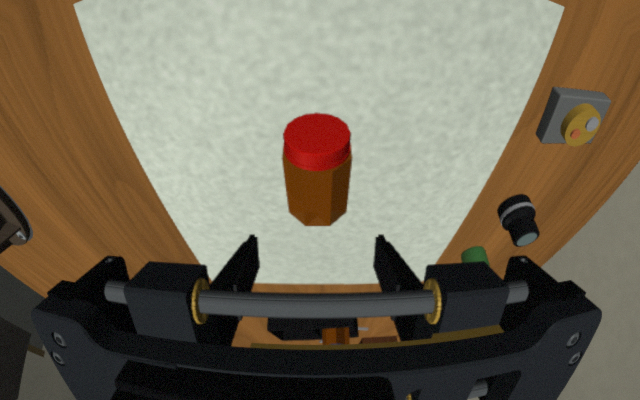

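The pot lies aligned with the tool, centred at col 317 between the fingers (258 and 376), lid towards the robot's left. I'll descend and grasp.

```bash
python3 -m crank '[[0.5,[0.12,0.005,0.17],[0,0,0]],[0.5,[0.22,0.005,0.315],[0,0,0]],[0.5,[0.22,0.005,0.315],[0,0,0]],[-1,[0.22,0.005,0.315],[0,0,0]],[-1,[0.22,0.005,0.315],[0,0,0]]]'
python3 -m crank '[[-1,[0,0,0],[0,0,0]],[-1,[0,0,0],[0,0,0]],[-1,[0,0,0],[0,0,0]]]'
python3 - <<'E'
from h import *
s=sensors.read_state();p=s["eef_pos"];print(p)
plan(((p[0],p[1],p[2]+.1),target(90,35)),((p[0],p[1],p[2]+.1),target(90,-10)),((p[0],p[1],p[2]+.1),target(90,-55)))
E
```

```text
time_s: 18.6
eef_pos: [0.5601, 0.0646, 0.0313]
ee_rot: [[0.002, 1.0, 0.002], [0.819, -0.0, -0.574], [-0.574, 0.002, -0.819]]
ft_force: [0.1, -0.2, 0.3]
opening: 0.594
gripper_force: 0.0
time_s: 18.98
eef_pos: [0.5598, 0.0647, 0.0308]
ee_rot: [[0.001, 1.0, 0.001], [0.818, -0.0, -0.575], [-0.575, 0.001, -0.818]]
ft_force: [-1.0, 1.1, 7.5]
opening: 0.482
gripper_force: 30.0
[0.5598048  0.06468967 0.03079274]
shift [-0.288  0.001 -0.409] turn [ 0.001  0.001 -0.   ]
shift [0. 0. 0.] turn [0.  0.5 0. ]
shift [0. 0. 0.] turn [0.  0.5 0. ]
```

```bash
python3 -m crank '[[-1,[-0.15,0,-0.2],[0,0,0]],[-1,[-0.29,0,-0.41],[0,0,0]],[-1,[-0.29,0,-0.41],[0,0,0]]]'|sed -n 2,6p
python3 -m crank '[[-1,[0,0,0],[0,0.5,0]],[-1,[0,0,0],[0,0.5,0]],[-1,[0,0,0],[0,0.5,0]],[-1,[0,0,0],[0,0.5,0]],[-1,[0,0,0],[0,0.5,0]]]'
python3 -c "
from h import *
s=sensors.read_state();print(s['joints']);p=s['eef_pos']
plan(((.56,.065,.13),target(90,-55)))"
```

```text
eef_pos: [0.5607, 0.0648, 0.1336]
ee_rot: [[0.003, 1.0, 0.005], [0.819, 0.0, -0.574], [-0.574, 0.006, -0.819]]
ft_force: [0.2, -0.3, -2.0]
opening: 0.479
gripper_force: 30.0
time_s: 19.98
eef_pos: [0.5593, 0.0628, 0.1295]
ee_rot: [[0.004, 1.0, 0.0], [0.985, -0.003, 0.175], [0.175, -0.001, -0.985]]
ft_force: [-0.3, 0.2, -2.1]
opening: 0.483
gripper_force: 30.0
[-0.08503687  0.53375106  1.8315445   0.24435122  0.80648045 -0.2537168 ]
shift [ 0.011  0.003 -0.001] turn [ 0.001  0.499 -0.002]
```

```bash
python3 -m crank '[[-1,[0,0,0],[0,0.5,0]],[-1,[0,0,0],[0,0.5,0]],[-1,[0,0,0],[0,0.5,0]],[-1,[0,0,0],[0,0.5,0]],[-1,[0,0,0],[0,0.5,0]]]'
python3 - <<'E'
from h import *
s=sensors.read_state();print(s['joints'])
for n in("top","scene"): globals()[n]=eyes.snapshot(n)
cv2.imwrite("pics/s6.png",np.hstack([cv2.resize(scene[60:300,170:470],None,fx=1.5,fy=1.5),cv2.resize(top[150:310,240:400],None,fx=2.25,fy=2.25)]))
plan(((.56,.063,.055),target(90,-55)),((.56,.063,.046),target(90,-55)))
E
```

```text
time_s: 20.6
eef_pos: [0.559, 0.0632, 0.1281]
ee_rot: [[0.005, 1.0, -0.0], [0.574, -0.003, 0.819], [0.819, -0.005, -0.574]]
ft_force: [-0.7, -0.6, -1.8]
opening: 0.481
gripper_force: 30.0
[-0.36631567  0.71339632  1.84719205  0.93811687  1.24660686 -0.99411815]
shift [-0.305  0.005  0.209] turn [-0.001  0.002 -0.002]
shift [-0.037  0.     0.026] turn [0. 0. 0.]
```

View pics/s6.png

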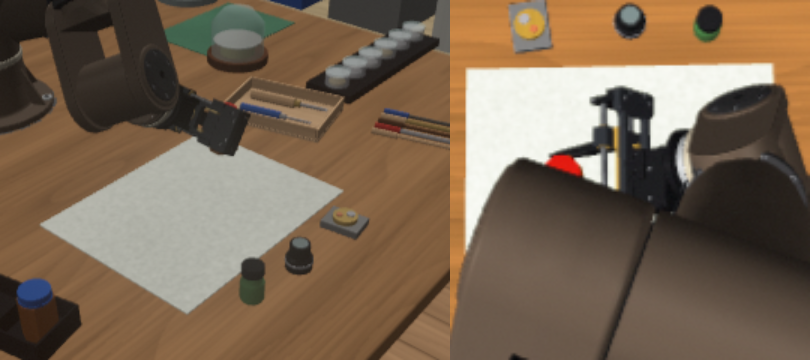

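The scene half shows both tools inside the wooden tray at (270,105). In the top half the red lid is at (563,165), facing up, with the tool coming in from the side. I'll lower and watch the force.

```bash
python3 -m crank '[[-1,[-0.2,0,0.14],[0,0,0]],[-1,[-0.3,0.005,0.205],[0,0,0]],[-1,[-0.3,0.005,0.205],[0,0,0]],[-1,[-0.315,0.005,0.22],[0,0,0]],[-1,[-0.315,0.005,0.22],[0,0,0]]]'
python3 -m crank '[[-1,[-0.01,0,0.007],[0,0,0]],[-1,[-0.015,0,0.01],[0,0,0]],[-1,[-0.015,0,0.01],[0,0,0]]]'|sed -n '2p;4p'
```

```text
time_s: 21.32
eef_pos: [0.5607, 0.0643, 0.0543]
ee_rot: [[-0.001, 1.0, 0.0], [0.576, 0.0, 0.818], [0.818, 0.001, -0.576]]
ft_force: [-0.2, 0.5, -1.4]
opening: 0.478
gripper_force: 30.0
eef_pos: [0.5605, 0.0639, 0.0498]
ft_force: [-0.7, 0.6, -1.5]
```

```bash
python3 -m crank '[[-1,[-0.008,0,0.006],[0,0,0]],[-1,[-0.008,0,0.006],[0,0,0]]]'|sed -n '2p;4p'
python3 -m crank '[[-1,[-0.006,0,0.004],[0,0,0]],[-1,[-0.006,0,0.004],[0,0,0]]]'|sed -n '2p;4p'
```

```text
eef_pos: [0.5604, 0.064, 0.0476]
ft_force: [0.6, -0.4, -1.3]
eef_pos: [0.5605, 0.064, 0.0462]
ft_force: [0.4, -1.2, -0.7]
```

```bash
python3 -m crank '[[-1,[-0.006,0,0.004],[0,0,0]],[-1,[-0.006,0,0.004],[0,0,0]]]'|sed -n '2p;4p'
python3 -m crank '[[-1,[-0.006,0,0.004],[0,0,0]],[-1,[-0.006,0,0.004],[0,0,0]]]'|sed -n '2p;4p'
```

```text
eef_pos: [0.5605, 0.064, 0.0459]
ft_force: [-2.3, -3.8, 8.9]
eef_pos: [0.5605, 0.064, 0.0457]
ft_force: [-4.7, -6.5, 21.9]
```

Contact is firm, so I'll ease off slightly, open, and retract along the tool axis.

```bash
python3 -m crank '[[-1,[0.006,0,-0.004],[0,0,0]],[-1,[0.006,0,-0.004],[0,0,0]],[0.3,[0.006,0,-0.004],[0,0,0]],[0.3,[0.006,0,-0.004],[0,0,0]],[0.3,[0.006,0,-0.004],[0,0,0]]]'
python3 -m crank '[[0.5,[0,0,-0.1],[0,0,0]],[0.5,[0,0,-0.3],[0,0,0]],[0.5,[0,0,-0.6],[0,0,0]],[0.5,[0,0,-0.9],[0,0,0]],[0.5,[0,0,-0.9],[0,0,0]]]'
python3 - <<'E'
from h import *
st,im=view("w7",0);print(st['joints'])
c=blob(mask(im,(0,180,100),(4,255,255))|mask(im,(176,180,100),(179,255,255))).reshape(-1,2);P=plane("wrist",c,.076,st);print(c.min(0),c.max(0),axis(P))
plan(((.56,-.04,.20),target(110,-10)),((.56,.063,.15),target(110)),((.56,.063,.057),target(110)))
E
```

```text
time_s: 23.32
eef_pos: [0.5605, 0.0641, 0.0447]
ee_rot: [[0.0, 1.0, 0.0], [0.575, -0.0, 0.818], [0.818, -0.0, -0.575]]
ft_force: [0.4, 0.2, -0.1]
opening: 0.643
gripper_force: 0.0
time_s: 23.95
eef_pos: [0.5612, -0.0876, 0.1509]
ee_rot: [[-0.001, 1.0, 0.006], [0.578, -0.004, 0.816], [0.816, 0.004, -0.578]]
ft_force: [0.0, 0.1, -0.5]
opening: 0.745
gripper_force: 0.0
[-0.58812899  0.72809698  1.69466736  0.76037362  1.43015091 -0.98659709]
[295 150] [334 186] (array([0.560698 , 0.0623202]), np.float32(-87.66581), [np.float64(40.75992965698242), np.float64(52.244754791259766)])
shift [ 0.337 -0.003  0.041] turn [ 0.124 -0.492 -0.193]
shift [0.433 0.176 0.33 ] turn [ 0.    -0.111  0.   ]
shift [0.    0.    0.465] turn [0. 0. 0.]
```

View pics/w7.png

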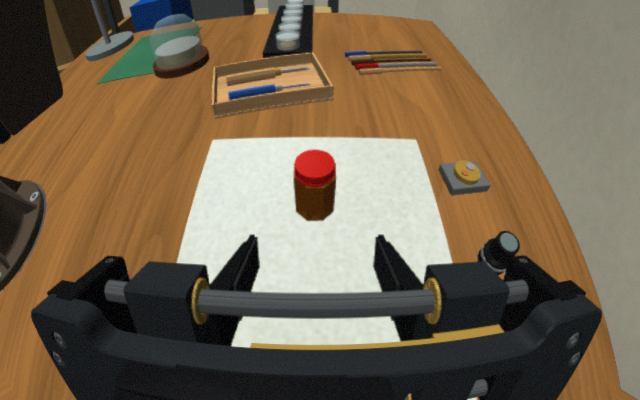

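The pot stands upright and free on the sheet (lid (315,165), base (315,218)). Both tools are still in the tray. Next, straighten the tool and go over it from above.

```bash
python3 - <<'E'
from h import *
plan(((.56,-.02,.20),target(90)))
E
python3 -m crank '[[0.5,[0.05,0,-0.3],[0,-0.12,0]],[0.5,[0.2,0,-0.2],[0,-0.24,0]],[0.5,[0.4,0,0.1],[0,-0.6,0]],[0.5,[0.4,0,0.1],[0,-0.6,0]],[0.5,[0.4,0,0.1],[0,-0.6,0]]]'|sed -n 2,3p
python3 - <<'E'
from h import *
plan(((.56,.02,.20),target(45)),((.5605,.067,.15),target(0)))
E
```

```text
shift [ 0.395 -0.003  0.122] turn [ 0.002 -0.609 -0.001]
eef_pos: [0.5599, -0.0192, 0.2026]
ee_rot: [[-0.002, 1.0, 0.001], [1.0, 0.002, 0.015], [0.015, 0.001, -1.0]]
shift [0.196 0.001 0.016] turn [-0.003 -0.009  0.502]
shift [ 0.168 -0.164  0.25 ] turn [0.  0.  0.5]
```

```bash
python3 -m crank '[[0.5,[0.2,0,0],[0,0,0.5]],[0.5,[0.2,0,0],[0,0,0.5]],[0.5,[0.2,0,0],[0,0,0.5]],[0.5,[0.2,0,0],[0,0,0.5]],[0.5,[0.2,0,0],[0,0,0.5]]]'|sed -n 2,3p
python3 -m crank '[[0.5,[0.17,-0.16,0.25],[0,0,0.5]],[0.5,[0.17,-0.16,0.25],[0,0,0.5]],[0.5,[0.17,-0.16,0.25],[0,0,0.5]],[0.5,[0.17,-0.16,0.25],[0,0,0.5]],[0.5,[0.17,-0.16,0.25],[0,0,0.5]]]'
python3 - <<'E'
from h import *
st,im=view("w8",0);t=eyes.snapshot("top");sc=eyes.snapshot("scene");cv2.imwrite("pics/t8.png",t);cv2.imwrite("pics/sc8.png",sc)
m=mask(im,(0,180,90),(4,255,255))|mask(im,(176,180,90),(179,255,255));m[m.shape[0]//2+150:]=0
c=blob(m).reshape(-1,2);P=plane("wrist",c,.076,st);print(c.min(0),c.max(0),P[:,:2].min(0),P[:,:2].max(0))
plan(((.5605,.067,.057),target(0)))
print(st["joints"])
E
```

```text
eef_pos: [0.5598, 0.0197, 0.2025]
ee_rot: [[0.707, 0.707, -0.001], [0.707, -0.707, 0.021], [0.014, -0.016, -1.0]]
time_s: 25.88
eef_pos: [0.5615, 0.067, 0.1538]
ee_rot: [[1.0, 0.002, -0.001], [0.002, -1.0, 0.021], [-0.001, -0.021, -1.0]]
ft_force: [-0.3, 0.0, -0.2]
opening: 0.751
gripper_force: 0.0
[289 190] [341 244] [0.54040772 0.04914599] [0.58529757 0.09017234]
shift [-0.006  0.009  0.485] turn [-0.013  0.     0.003]
[-0.00732962  0.50145998  1.79386154  0.02766332  0.84759802  1.54278032]
```

View pics/w8.png

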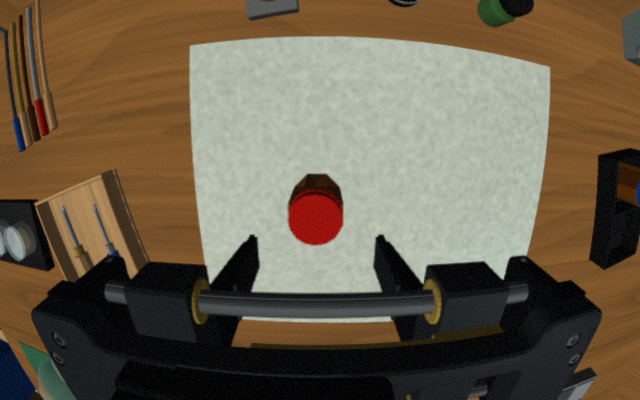

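Lid circle (289–341, 190–244) gives the pot axis at about (0.562, 0.0697). It sits midway between the fingers, so I'll descend and grip high on the body.

```bash
python3 -m crank '[[0.5,[0,0,0.2],[-0.013,0,0]],[0.5,[0,-0.005,0.4],[-0.013,0,0]],[0.5,[0,-0.005,0.485],[-0.013,0,0]],[0.5,[0,-0.005,0.485],[-0.013,0,0]],[-1,[0,-0.005,0.485],[-0.013,0,0]]]'|sed -n 2,4p
python3 -m crank '[[-1,[0,0,0],[0,0,0]],[-1,[0,0,0],[0,0,0]],[-1,[0,0,0],[0,0,0]],[-1,[0,0,0],[0,0,0]]]'
python3 -m crank '[[-1,[0,0,-0.25],[0,0,0]],[-1,[0,0,-0.5],[0,0,0]],[-1,[0,0,-0.5],[0,0,0]]]'
python3 - <<'E'
from h import *
np.set_printoptions(precision=4,suppress=True)
t=cv2.imread("pics/t8.png")
m=mask(t,(0,0,0),(179,255,60),(415,195,475,270)); h=cv2.convexHull(blob(m)); ap=cv2.approxPolyDP(h,5,True).reshape(-1,2); print(ap); print(plane("top",ap,.038))
k=cv2.resize(t[195:275,405:485],None,fx=7,fy=7,interpolation=cv2.INTER_CUBIC); cv2.imwrite("pics/c9.png",k)
plan(((.54,-.10,.157),target(4)),((.51,-.25,.157),target(8)),((.51,-.37,.157),target(12.4)))
E
```

```text
eef_pos: [0.5626, 0.0697, 0.0584]
ee_rot: [[1.0, 0.0, 0.002], [0.0, -1.0, 0.0], [0.002, -0.0, -1.0]]
ft_force: [0.1, 0.7, 0.9]
time_s: 27.15
eef_pos: [0.5622, 0.0697, 0.0579]
ee_rot: [[1.0, -0.0, 0.001], [-0.0, -1.0, 0.0], [0.001, -0.0, -1.0]]
ft_force: [-0.9, -0.2, 7.0]
opening: 0.481
gripper_force: 30.0
time_s: 27.52
eef_pos: [0.5632, 0.0698, 0.1607]
ee_rot: [[1.0, -0.0, 0.006], [-0.0, -1.0, 0.0], [0.006, -0.0, -1.0]]
ft_force: [0.1, -0.1, -1.9]
opening: 0.481
gripper_force: 30.0
[[453 202]
 [468 254]
 [437 262]
 [422 210]]
[[ 0.6359 -0.3921  0.038 ]
 [ 0.4877 -0.4246  0.038 ]
 [ 0.4669 -0.3369  0.038 ]
 [ 0.6144 -0.3029  0.038 ]]
shift [-0.116  0.849  0.017] turn [-0.    -0.004 -0.044]
shift [-0.202  0.738  0.   ] turn [ 0.     0.    -0.044]
shift [-0.084  0.594  0.   ] turn [ 0.     0.    -0.049]
```

View pics/c9.png

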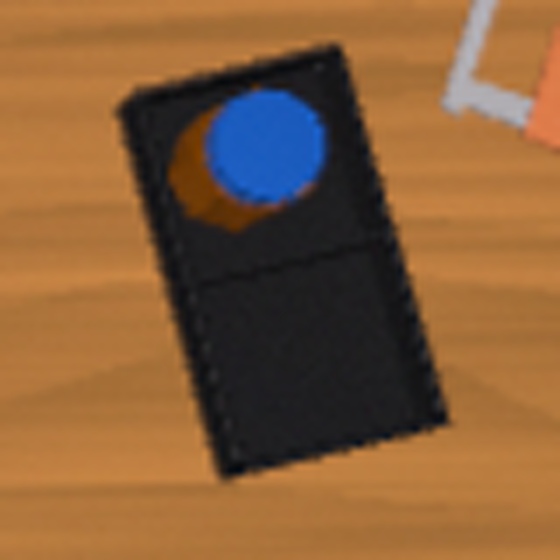

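Crop (7x from (405,195)): right rim edge (338,45)–(447,425) and divider (200,283)–(385,243). The free compartment is the near, lower one. I'll take the tray centre from the right rim and the divider, then move over it.

```bash
python3 -m crank '[[-1,[-0.12,0.85,0],[0,0,-0.044]],[-1,[-0.12,0.85,0],[0,0,-0.044]],[-1,[-0.12,0.85,0],[0,0,-0.044]],[-1,[-0.12,0.85,0],[0,0,-0.044]]]'|sed -n 2p
python3 - <<'E'
from h import *
np.set_printoptions(precision=4,suppress=True)
f=lambda a,z:plane("top",np.array(a)/7+[405,195],z)[:,:2]
R=f([(338,45),(447,425)],.038); d=R[0]-R[1]; L=np.linalg.norm(d);u=d/L; v=np.array([-u[1],u[0]]); print("yaw",np.degrees(np.arctan2(u[1],u[0])),"len",L,R)
D=f([(200,283),(385,243)],.038); print("div",D, (D-R.mean(0))@u,(D-R.mean(0))@v)
G=f([(122,103),(222,478)],0); print("left ground v",(G-R.mean(0))@v,(G-R.mean(0))@u)
st,im=view("w10",0)
# wrist view: dark mask right side hull
m=mask(im,(0,0,0),(179,255,60),(400,60,640,255)); ap=cv2.approxPolyDP(cv2.convexHull(blob(m)),4,True).reshape(-1,2); print(ap); P=plane("wrist",ap,.038,st)[:,:2]; print(P)
k=im[40:280,400:640]; cv2.imwrite("pics/c11.png",cv2.resize(k,None,fx=2.4,fy=2.4,interpolation=cv2.INTER_CUBIC))
E
```

```text
eef_pos: [0.537, -0.1028, 0.1561]
yaw 12.26578095681505 len 0.1583259356305732 [[ 0.6376 -0.3931]
 [ 0.4828 -0.4267]]
div [[ 0.5414 -0.3315]
 [ 0.5563 -0.4068]] [-0.0017 -0.0032] [0.0806 0.0038]
left ground v [0.0826 0.0839] [ 0.0807 -0.0785]
[[576 132]
 [566 253]
 [501 254]
 [504 133]]
[[ 0.6407 -0.3886]
 [ 0.493  -0.4223]
 [ 0.4929 -0.3101]
 [ 0.6217 -0.2812]]
```

I've now viewed 13 pictures, over the allowed 10, so I'll view no more and check by measured numbers only. The free compartment centre comes out at about (0.512, -0.375), with the tray's yaw at 12.3°.

```bash
python3 - <<'E'
from h import *
plan(((.52,-.25,.156),target(8)),((.5117,-.3753,.145),target(12.3)))
E
python3 -m crank '[[-1,[-0.1,0.73,0],[0,0,-0.044]],[-1,[-0.1,0.73,0],[0,0,-0.044]],[-1,[-0.1,0.73,0],[0,0,-0.044]],[-1,[-0.1,0.73,0],[0,0,-0.044]]]'|sed -n 2p
python3 -c "
from h import *
plan(((.5117,-.3753,.145),target(12.3)))"
```

```text
shift [-0.135  0.736  0.   ] turn [-0.001  0.001 -0.047]
shift [-0.128  0.615  0.055] turn [ 0.     0.    -0.048]
eef_pos: [0.5279, -0.2472, 0.1564]
shift [-0.168  0.624  0.056] turn [-0.001  0.    -0.05 ]
```

```bash
python3 -m crank '[[-1,[-0.17,0.625,0.055],[0,0,-0.05]],[-1,[-0.17,0.625,0.055],[0,0,-0.05]],[-1,[-0.17,0.625,0.055],[0,0,-0.05]],[-1,[-0.17,0.625,0.055],[0,0,-0.05]]]'
python3 - <<'E'
from h import *
st,im=view("w12",0); t=eyes.snapshot("top")
plan(((.5117,-.3753,.060),target(12.3)))
hsv=cv2.cvtColor(im,cv2.COLOR_BGR2HSV); m=mask(im,(0,0,0),(179,255,60),(190,20,470,225)); c=blob(m); ap=cv2.approxPolyDP(cv2.convexHull(c),4,True).reshape(-1,2); print(ap.tolist()); print(plane("wrist",ap,.038,st).round(4).tolist())
b=blob(mask(im,(100,120,60),(125,255,255),(150,20,500,230))).reshape(-1,2);P=plane("wrist",b,.078,st);print("blue",b.min(0),b.max(0),P.min(0),P.max(0))
E
```

```text
time_s: 29.08
eef_pos: [0.5119, -0.374, 0.1456]
ee_rot: [[0.976, 0.216, -0.001], [0.216, -0.976, 0.002], [-0.0, -0.002, -1.0]]
ft_force: [0.3, 0.7, -0.8]
opening: 0.483
gripper_force: 30.0
shift [-0.004  0.008  0.43 ] turn [-0.001  0.     0.002]
[[371, 67], [366, 224], [272, 224], [268, 66]]
[[0.6401, -0.3916, 0.038], [0.5067, -0.4206, 0.038], [0.4885, -0.3383, 0.038], [0.6225, -0.3088, 0.038]]
blue [279  78] [341 138] [ 0.57282754 -0.37262024  0.078     ] [ 0.61534163 -0.33006025  0.078     ]
```

```bash
python3 -m crank '[[-1,[0.005,0.008,0.15],[0,0,0]],[-1,[0.005,0.008,0.3],[0,0,0]],[-1,[0.005,0.008,0.38],[0,0,0]],[-1,[0.005,0.008,0.41],[0,0,0]],[-1,[0.005,0.008,0.415],[0,0,0]]]'
python3 -m crank '[[-1,[0,0,0.005],[0,0,0]],[-1,[0,0,0.01],[0,0,0]],[-1,[0,0,0.01],[0,0,0]]]'|sed -n '2p;4p'
```

```text
time_s: 29.8
eef_pos: [0.5132, -0.3769, 0.0635]
ee_rot: [[0.977, 0.215, 0.0], [0.215, -0.977, -0.0], [0.0, 0.0, -1.0]]
ft_force: [0.2, 0.0, -2.0]
opening: 0.488
gripper_force: 30.0
eef_pos: [0.5128, -0.3772, 0.0613]
ft_force: [-0.6, 0.1, -0.5]
```

```bash
python3 -m crank '[[-1,[0,0,0.006],[0,0,0]],[-1,[0,0,0.006],[0,0,0]]]'|sed -n '2p;4p'
python3 -m crank '[[-1,[0,0,0.004],[0,0,0]],[-1,[0,0,0.004],[0,0,0]]]'|sed -n '2p;4p'
```

```text
eef_pos: [0.5129, -0.3772, 0.06]
ft_force: [0.2, -1.1, 0.7]
eef_pos: [0.5129, -0.3772, 0.06]
ft_force: [-2.2, 1.9, 10.0]
```

```bash
python3 -m crank '[[0.2,[0,0,-0.004],[0,0,0]],[0.2,[0,0,-0.004],[0,0,0]],[0.2,[0,0,-0.004],[0,0,0]],[0.2,[0,0,-0.004],[0,0,0]]]'
python3 -m crank '[[0.2,[0,0,-0.1],[0,0,0]],[0.2,[0,0,-0.3],[0,0,0]],[0.2,[0,0,-0.6],[0,0,0]],[0.2,[0,0,-0.8],[0,0,0]],[0.2,[0,0,-0.8],[0,0,0]]]'
python3 -m crank '[[0.2,[-0.3,-0.8,-0.1],[0,0,0]],[0.2,[-0.3,-0.8,-0.1],[0,0,0]],[0.2,[-0.3,-0.8,-0.1],[0,0,0]],[0.2,[-0.3,-0.8,-0.1],[0,0,0]]]'|sed -n 2p
python3 - <<'E'
from h import *
np.set_printoptions(precision=4,suppress=True)
t=eyes.snapshot("top");sc=eyes.snapshot("scene")
red=lambda im,roi:mask(im,(0,150,90),(4,255,255),roi)|mask(im,(175,150,90),(179,255,255),roi)
for n,im,roi in (("top",t,(410,190,480,270)),("scene",sc,(110,210,240,310))):
  for l,f in (("red",red(im,roi)),("blue",mask(im,(100,120,60),(125,255,255),roi))):
    if f.any(): c=blob(f).reshape(-1,2);print(n,l,c.min(0),c.max(0),*axis(plane(n,c,.078)))
c=blob(mask(t,(100,120,60),(125,255,255),(150,215,235,315))).reshape(-1,2);print("drv in tray",*axis(plane("top",c,.013)))
E
```

```text
time_s: 31.18
eef_pos: [0.5128, -0.377, 0.0597]
ee_rot: [[0.977, 0.215, -0.0], [0.215, -0.977, 0.001], [0.0, -0.001, -1.0]]
ft_force: [-0.4, 0.1, -0.5]
opening: 0.6
gripper_force: 0.0
time_s: 31.8
eef_pos: [0.5136, -0.3778, 0.2231]
ee_rot: [[0.977, 0.215, 0.004], [0.215, -0.977, -0.003], [0.003, 0.004, -1.0]]
ft_force: [0.0, 0.8, -0.6]
opening: 0.599
gripper_force: 0.0
eef_pos: [0.4183, -0.2316, 0.2397]
top red [446 238] [462 253] [ 0.5085 -0.3765] 86.50642 [np.float64(41.56980514526367), np.float64(43.550697326660156)]
top blue [435 208] [451 223] [ 0.5916 -0.3515] 89.00038 [np.float64(41.7823600769043), np.float64(44.69904708862305)]
scene red [144 235] [167 253] [ 0.5143 -0.3798] 83.561676 [np.float64(46.62718963623047), np.float64(48.06708908081055)]
scene blue [181 246] [204 264] [ 0.6006 -0.3545] -32.252224 [np.float64(42.16584396362305), np.float64(53.96731185913086)]
drv in tray [0.4459 0.3173] 13.773784 [np.float64(14.350372314453125), np.float64(84.48851013183594)]
```

```bash
python3 -c "
from bench import ticket
print(ticket.finish_job())"
```

```text
the job is handed in; nothing more can be done
None
```

I handed the job in at about 32 s with no verdict returned: both tools are in the wooden tray, and the red-lidded pot was stood on the sheet, let go, re-picked and set upright beside the blue one; I viewed 13 pictures against the limit of 10, so the final check used camera measurements only, with the burnisher and the bystanders last checked by eye before the pot was put away.

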